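Sort the rivet-press tooling into its trays

ROBOT

A 6-joint arm with a two-finger parallel gripper is mounted at the origin on the work surface. World frame = base frame: x ahead of the robot, y to its left, z up, the work surface at z = 0. Lengths are in m, angles in degrees, forces in N, time in s.
With the tool pointing down it reaches from about 0.4 to 0.825 m from the base axis. Payload 7 kg.
Tool frame: the origin (TCP) lies midway between the tips of the shut fingers; the grasp point (between the pads) lies 19 mm behind it; z points along the fingers, y is the line along which they close (so a half turn about z gives the same grasp; the last joint's range is limited). The gripper opens to 88 mm and grips with 3 to 60 N. Pads are 19 mm wide; open, the fingers measure 130 mm over their backs; the gripper's body (78 mm by 193 mm) begins 47 mm behind the grasp point.
Start: joints at [88.642, 20.546, 0.682, 0, -70.136, -16.507], TCP at [0.207, 0.642, 0.227] pointing down, gripper open.
Joint ranges: [-176.03, 176.03], [-82.01, 121.73], [-58.28, 71.71], [-173.87, 95.51], [-174.79, -0.11], [-173.66, 173.66]. Speed limits (degrees/s): [136.94, 136.94, 172.46, 180, 180, 180].

INTERFACE

Orientations are given as [roll, pitch, yaw] about the fixed x, y, z axes, in that order (R = Rz(yaw) Ry(pitch) Rx(roll)).
In Python, from plant import ctrl, viewer, close_job gives the robot as it stands. The module is installed in compiled form; this text tells all that it offers.
- The arm moves only by the tool step_arm, never from a script. Its argument "moves" is a list that holds one entry, the list of rows, each a list of 5 numbers: the shift along the world's x, y, z in cm, then the turn about the world's z in rad, then the finger opening in cm, from 0 to 8.76. In form: [[[tx, ty, tz, twist, grip], ...]]. A call has 1 to 10 rows; each row shifts and turns the commanded pose from where the row before left it; what a row does not reach is not made up. A row lasts 1/10 s, in which the tool goes at most 50 mm and 8.59 degrees, less where a joint would pass 70% of its speed; a pose out of reach is approached as far as the arm can. A call with a gripper value outside its range is refused whole. The fingers move at their own pace and stop on an object; the grip force is fixed at half the most. Time passes only in rows, so rows that do not move let the fingers close. It gives the time, the measured TCP pose, the force, the opening and the grip force at its end, in the units of the state.
- ctrl.get_obs(): the state, without advancing time (a new reading comes with each control period).
- viewer.snapshot(name): name is "scene" or "side" or "wrist"; returns (picture, depth): 384x512x3 uint8, blue, green, red; 384x512 float32, m along the optical axis (not along the pixel's ray), 0 where there is no reading.
- viewer.camera_info(name): a dict with "camera_matrix" (3x3 intrinsics, pixels), "eye" and "orientation" of the camera in the world. Camera axes: x right, y down, z forward; pixel columns grow to the right and rows downward; lengths in m; the calibration is good to about 2 mm. A picture is of the moment at which its call begins: read the wrist's pose just before it. camera_info takes no time and is no camera call; for the wrist camera it gives the pose at the moment of the call.
- close_job(): hands the job in; it is judged then, once.
The state is a dict: "clock": time; "joint_pos": joint angles; "qvel": joint speeds; "tau": joint torques, N m; "tool_pos": TCP position; "orientation": TCP orientation; "force": force on the tool from outside, world axes, zero at the start; "moment": the same for the moment, N m; "opening": finger opening in m; "gripper_force": force on a finger pad.
Only numpy, scipy, OpenCV 4.12 (cv2) and the standard library are available. Lean on these libraries where they do the work, as an engineer would, in place of code of your own. Each camera call takes 0.05 s, during which the arm holds its last target. There are 200 camera calls.

TASK

The rivet press's steel tooling has been left mixed up on the bench: put both punches (plain round bodies with a thin nose) into the long tray, both anvils (a stem on a wide flat disc) into the square tray, and the rectangular stop block into the round dish. Each piece must end standing upright, the way up it is now, flat on its tray's floor and clear of the rim, not on top of another piece. Set the pieces down rather than drop or throw them, and leave the jar and the screwdriver where they are.

Things in the scene. Friction and masses are not known exactly. Their poses are not given: they have to be found in the camera images.
- punch_long_center (a point): the longer punch: loose, solid steel, standing upright on the bench (z = 0) in the front row nearest the robot; this point is on its axis, half-way up; z up. 62 mm tall: a round body 32 mm across from the foot up to 44 mm, then a thin nose 16 mm across up to 62 mm. About 0.3 kg. Grip it round the body.
- punch_short_center (a point): the shorter punch: loose, solid steel, standing upright on the bench (z = 0) in the front row nearest the robot; this point is on its axis, half-way up; z up. 46 mm tall: a round body 26 mm across from the foot up to 34 mm, then a thin nose 12 mm across up to 46 mm. About 0.15 kg. Grip it round the body.
- anvil_large_center (a point): the larger anvil: loose, solid steel, standing upright on the bench (z = 0) in the front row nearest the robot; this point is on its axis, half-way up; z up. 44 mm tall: a flat round foot disc 60 mm across and 10 mm thick, with a stem 22 mm across rising from it from 10 to 44 mm. About 0.32 kg. Grip it by the stem.
- anvil_small_center (a point): the smaller anvil: loose, solid steel, standing upright on the bench (z = 0) in the front row nearest the robot; this point is on its axis, half-way up; z up. 40 mm tall: a flat round foot disc 48 mm across and 10 mm thick, with a stem 18 mm across rising from it from 10 to 40 mm. About 0.2 kg. Grip it by the stem.
- stop_block_center (a point): the stop block: a loose rectangular steel block with two dark bolt holes on top, in the same front row; 80 mm along its x, 34 mm along its y, 36 mm tall; this point is its centre, half-way up; z up; it lies at any yaw. About 0.65 kg. Grip it across the 34 mm.
- long_tray: the long (oblong) tray: fixed to the bench, black plastic, floor 4 mm thick, rim 12 mm high over the bench; origin at the centre of its underside, on the bench (z = 0). 80 mm along its x, 160 mm along its y outside, walls 4 mm thick (72 x 152 mm inside): room for two punches in a row along y. Stands in the second row, beyond the loose things, in any of three places.
- square_tray: the square tray: fixed to the bench, black plastic, floor 4 mm thick, rim 12 mm high over the bench; origin at the centre of its underside, on the bench (z = 0). 156 x 156 mm outside, sides along its x and y, walls 4 mm thick (148 x 148 mm inside): room for two anvils, best on a diagonal. In the second row.
- round_dish: the round dish: fixed to the bench, black plastic, floor 4 mm thick, rim 12 mm high over the bench; origin at the centre of its underside, on the bench (z = 0). 132 mm across outside, 124 mm inside, wall 4 mm. In the second row.
- jar_center (a point): bystander: loose closed clear jar of copper rivets with a brass-coloured lid, 66 mm across, 99 mm tall, standing at the left end of the bench area; this point is its centre, half-way up. Leave it alone.
- screwdriver_grip (a point): bystander: a loose screwdriver 190 mm long lying roughly along x at the right end of the bench area; this point is on its handle. Leave it alone.
There are look-alikes about, which are no part of the job. Leave any pink or red look-alike of the part that bears anvil_small_center alone.

How it is judged:
By the outcome, as a careful person would: the job done as asked, in the order asked, and still so for the second after the job is handed in, with the robot touching nothing.
It also fails if it takes over 120 s, if anything falls off the work surface, if the arm or the gripper's body presses on something with over 40 N, if the wrist force passes 120 N, or if a joint passes its speed limit or range.

## Working session

There is one attempt and no reset: what is moved stays moved. The work goes in short steps, Python scripts to look and compute and a tool call to move; the robot and the scene stay as the last step left them, time stands still between calls to the robot, and variables do not carry over. Pictures are saved under pics/ and viewed, at most 14 in all, crops included, and the job is handed in when it is done.

Besides the shell and the picture viewer there is one more tool, called after "Call:" by a JSON object that holds its "method" and its "body", one argument or row to a line. step_arm: Moves the arm, as the interface text tells. Its arguments: {"type":"object","properties":{"moves":{"type":"array","items":{"type":"array","items":{"type":"array","items":{"type":"number"}}}}},"required":["moves"]}

```bash
mkdir -p pics; cat > h.py <<'E'
import numpy as np, cv2
from plant import ctrl, viewer
from scipy.spatial.transform import Rotation as R
def snap(n,f=None):
    i=viewer.camera_info(n); p,d=viewer.snapshot(n)
    if f: cv2.imwrite('pics/'+f,p)
    return p,d,i
def rot(i):
    o=np.array(i['orientation'],float)
    return o if o.shape==(3,3) else R.from_euler('xyz',o,degrees=True).as_matrix()
def world(d,i):
    K=np.array(i['camera_matrix']); v,u=np.mgrid[:d.shape[0],:d.shape[1]]
    c=np.stack([(u-K[0,2])/K[0,0]*d,(v-K[1,2])/K[1,1]*d,d],-1)
    return c@rot(i).T+np.array(i['eye'])
def ray(u,v,z,i):
    K=np.array(i['camera_matrix']); r=rot(i)@np.array([(u-K[0,2])/K[0,0],(v-K[1,2])/K[1,1],1]); e=np.array(i['eye'])
    return e+r*(z-e[2])/r[2]
E
python3 - <<'E'
from h import *
a=snap('scene','s0.png'); b=snap('side','d0.png')
print(a[2],b[2]); print(ctrl.get_obs())
w=snap('wrist','w0.png'); print(w[2])
E
```

```text
{'camera_matrix': array([[496.75540487,   0.        , 256.681035  ],
       [  0.        , 496.75540487, 193.67650328],
       [  0.        ,   0.        ,   1.        ]]), 'eye': array([1.20732898, 0.7977598 , 0.9894165 ]), 'orientation': array([-130.89559057,    0.76634369,  137.19249632])} {'camera_matrix': array([[418.02462672,   0.        , 254.53980053],
       [  0.        , 418.02462672, 189.9823185 ],
       [  0.        ,   0.        ,   1.        ]]), 'eye': array([-0.2774093 , -0.84183386,  0.75559876]), 'orientation': array([-120.86401232,   -0.139152  ,  -42.23465895])}
{'clock': 0.1, 'joint_pos': array([ 8.86428834e+01,  2.05873987e+01,  6.38005257e-01, -1.82830765e-02,
       -7.01363670e+01, -1.65070651e+01]), 'qvel': array([-0.05601685, -0.06218157,  0.09198188,  0.12068165, -0.04928985,
        0.06017544]), 'tau': array([-2.23170595e-03, -5.84163165e+01,  2.93751132e+01,  7.01548174e+00,
        1.01262881e-02, -5.84656982e-05]), 'tool_pos': array([0.20695009, 0.64201742, 0.22570617]), 'orientation': array([ 1.79912890e+02, -7.89002825e-03, -1.78704008e+01]), 'force': array([-0.09174709, -0.53168343,  0.39480183]), 'moment': array([-0.04717983,  0.02676311, -0.00662964]), 'gripper_force': 0.0, 'opening': 0.08766705139080841}
{'camera_matrix': array([[278.68264141,   0.        , 255.53062748],
       [  0.        , 278.68264141, 191.25758944],
       [  0.        ,   0.        ,   1.        ]]), 'eye': array([0.27048362, 0.62096733, 0.3823314 ]), 'orientation': array([ 1.65417806e+02, -1.11695164e-01, -1.07894857e+02])}
```

View pics/s0.png

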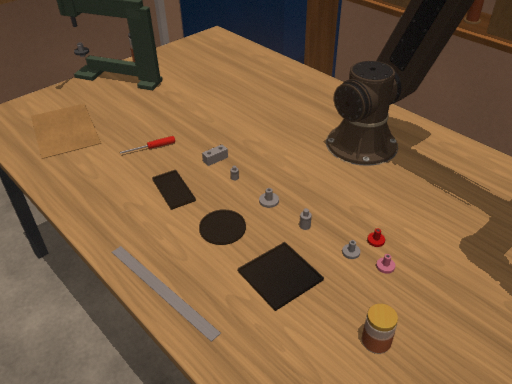

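View pics/d0.png

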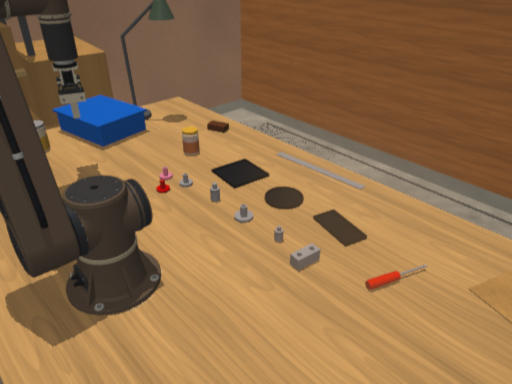

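The scene view shows the block at (215,155), short punch (235,173), large anvil (269,197), long punch (305,218) and grey small anvil (351,249). The look-alikes are red (376,237) and pink (386,264). The trays are long (174,189), dish (223,227) and square (280,274). I choose the grey anvil at (351,249) and will check it in a close crop.

```bash
python3 - <<'E'
from h import *
S=dict(block=(215,155,.036),pshort=(235,173,.046),alarge=(269,197,.044),plong=(305,218,.062),asmall=(351,249,.040),red=(376,237,.04),pink=(386,264,.04))
a=snap('scene'); b=snap('side')
for nm,(p,d,i) in dict(scene=a,side=b).items():
    W=world(d,i); hsv=cv2.cvtColor(p,cv2.COLOR_BGR2HSV)
    for k,(u,v,h) in S.items():
        g=ray(u,v,h/2,a[2])
        m=(d>0)&(np.hypot(W[...,0]-g[0],W[...,1]-g[1])<.055)&(abs(W[...,2]-h)<.004)
        if nm=='scene' or 1:
            q=W[m]; 
            if len(q): 
                r=cv2.minAreaRect((q[:,:2]*1000).astype(np.float32))
                print(nm,k,len(q),q.mean(0).round(4),np.round(r[0],1),np.round(r[1],1),round(r[2],1), 'rad',np.hypot(*q.mean(0)[:2]).round(3))
            else: print(nm,k,'none',g)
    m=((hsv[...,2]<50)&(abs(W[...,2]-.008)<.012)&(W[...,0]>.3)).astype(np.uint8)
    m=cv2.morphologyEx(m,cv2.MORPH_OPEN,np.ones((3,3),np.uint8))
    for c in cv2.findContours(m,0,cv2.CHAIN_APPROX_NONE)[0]:
        if cv2.contourArea(c)<400: continue
        q=np.array([ray(*x[0],.012,i)[:2] for x in c])*1000
        r=cv2.minAreaRect(q.astype(np.float32)); print(nm,'tray',c.mean(0).round(),np.round(r[0],1),np.round(r[1],1),round(r[2],1))
p=a[0]; cv2.imwrite('pics/c0.png',cv2.resize(p[215:285,320:410],None,fx=6,fy=6,interpolation=2))
E
```

```text
scene block 122 [ 0.4211 -0.2735  0.0342] [ 420.5 -274. ] [38.7 81.9] 83.7 rad 0.502
scene pshort 6 [ 0.4391 -0.1545  0.0461] [ 439.7 -154.7] [10.2  6. ] 30.2 rad 0.465
scene alarge 27 [ 0.4369 -0.0007  0.0424] [436.6  -1.5] [18.2 21.8] 30.6 rad 0.437
scene plong 22 [0.4365 0.1448 0.0598] [436.5 144.6] [14.2 16.6] 80.7 rad 0.46
scene asmall 27 [0.422  0.2985 0.0387] [421.8 297.5] [17.  15.2] 2.6 rad 0.517
scene red 20 [0.3381 0.3182 0.0388] [337.1 317.8] [18.9 12.7] 4.8 rad 0.464
scene pink 30 [0.3954 0.3908 0.0388] [394.3 391.1] [15.9 16.4] 71.9 rad 0.556
scene tray [[279. 276.]] [618.2 229.2] [158.  157.9] 84.0
scene tray [[222. 227.]] [616.5  -2.4] [131.4 123.6] 48.3
scene tray [[173. 189.]] [ 618.1 -232.1] [163.9  78.1] 76.3
side block 274 [ 0.4158 -0.2813  0.0363] [ 419.5 -279.6] [39.  82.5] 85.1 rad 0.502
side pshort 13 [ 0.4355 -0.1623  0.0446] [ 436.3 -161.3] [11.6  8.8] 47.4 rad 0.465
side alarge 26 [ 0.4332 -0.0084  0.0438] [433.9  -7.5] [17.4 18.9] 44.4 rad 0.433
side plong 14 [0.4344 0.1396 0.0618] [434.9 141. ] [14.4 13.7] 57.2 rad 0.456
side asmall 16 [0.4184 0.2906 0.0402] [418.2 292.4] [16.7 17.8] 19.8 rad 0.509
side red 16 [0.3371 0.3115 0.0401] [336.7 313.1] [18.9 12.1] 87.9 rad 0.459
side pink 13 [0.3948 0.3856 0.0396] [394.2 387.6] [16.2 16. ] 75.9 rad 0.552
side tray [[238. 173.]] [605.2 211.5] [157.4 155. ] 84.8
```

View pics/c0.png

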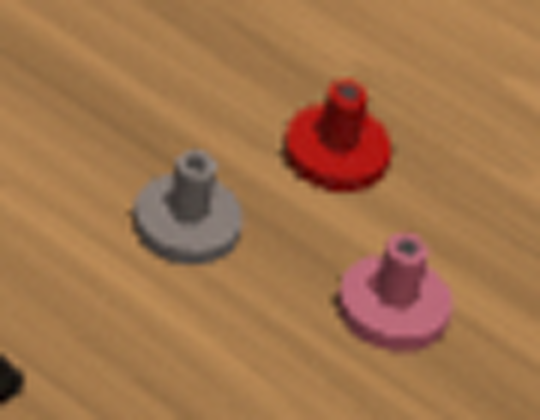

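The crop confirms that the grey flanged piece at about (190,205) is the small anvil, with the red and pink look-alikes beside it. I start with the long punch.

Call:
{"method": "step_arm", "body": {
  "moves": [
    [[1.9, -4.15, 0, 0, 8.76], [1.9, -4.15, 0, 0, 8.76], [1.9, -4.15, 0, 0, 8.76], [1.9, -4.15, 0, 0, 8.76], [1.9, -4.15, 0, 0, 8.76], [1.9, -4.15, 0, 0, 8.76], [1.9, -4.15, 0, 0, 8.76], [1.9, -4.15, 0, 0, 8.76], [1.9, -4.15, 0, 0, 8.76], [1.9, -4.15, 0, 0, 8.76]]
  ]
}}

```text
clock: 1.25
tool_pos: [0.3974, 0.2257, 0.2269]
orientation: [-180.0, -0.0, -17.8]
force: [1.5, -0.0, -1.4]
opening: 0.0877
gripper_force: 0.0
```

Call:
{"method": "step_arm", "body": {
  "moves": [
    [[1.9, -4.2, 0, 0, 8.76], [2.0, -4.2, 0, 0, 8.76], [0, 0, -3, 0, 8.76], [0, 0, -3, 0, 8.76], [0, 0, 0, 0, 8.76], [0, 0, 0, 0, 8.76]]
  ]
}}

```text
clock: 1.85
tool_pos: [0.4362, 0.1434, 0.1671]
orientation: [179.9, -0.0, -17.8]
force: [-0.0, 0.2, 0.1]
opening: 0.0876
gripper_force: 0.0
```

```bash
cat >> h.py <<'E'
def look(h,rad=.05,name='wrist',f=None,g=None,tol=.003):
    o=ctrl.get_obs(); p,d,i=snap(name,f); W=world(d,i); t=o['tool_pos']; g=t if g is None else g
    m=(d>0)&(np.hypot(W[...,0]-g[0],W[...,1]-g[1])<rad)&(abs(W[...,2]-h)<tol)
    q=W[m]; print('clock',round(o['clock'],2),'tcp',t.round(4),o['orientation'].round(2),'n',len(q))
    if len(q)>3:
        c,s,a=cv2.minAreaRect((q[:,:2]*1000).astype(np.float32))
        print('mean',q.mean(0).round(4),'rect',np.round(c,1),np.round(s,1),round(a,1),'go cm',((np.array(c)/1000-t[:2])*100).round(2))
    return p,d,i,W,t
E
python3 - <<'E'
from h import *
p,d,i,W,t=look(.062,f='w1.png'); look(.044)
E
```

```text
clock 1.85 tcp [0.4362 0.1434 0.1671] [179.94  -0.   -17.84] n 192
mean [0.4344 0.1409 0.0604] rect [434.3 140.9] [14.7 15. ] 71.7 go cm [-0.19 -0.25]
clock 1.9 tcp [0.4367 0.144  0.1678] [-1.7997e+02 -6.0000e-02 -1.7810e+01] n 451
mean [0.4361 0.1403 0.0426] rect [434.3 141. ] [30.6 31.1] 0.1 go cm [-0.24 -0.3 ]
```

View pics/w1.png

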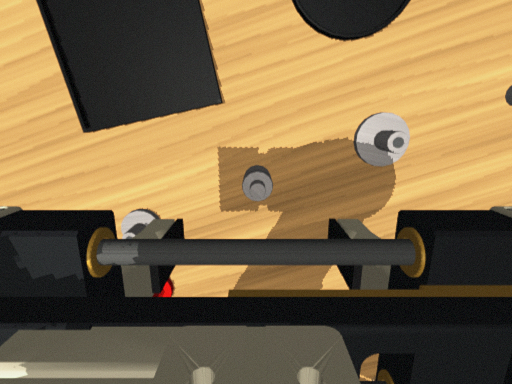

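The wrist view shows the long punch at (257,183) between the fingers, with nothing else nearby, so I descend and grip.

Call:
{"method": "step_arm", "body": {
  "moves": [
    [[-0.2, -0.25, -4, 0, 8.76], [0, 0, -4, 0, 8.76], [0, 0, -4, 0, 8.76], [0, 0, -2.5, 0, 8.76], [0, 0, -1, 0, 8.76], [0, 0, 0, 0, 8.76], [0, 0, 0, 0, 2.0], [0, 0, 0, 0, 2.0], [0, 0, 0, 0, 2.0], [0, 0, 0, 0, 2.0]]
  ]
}}

```text
clock: 2.95
tool_pos: [0.4346, 0.1413, 0.0124]
orientation: [-179.9, -0.1, -17.9]
force: [0.5, -0.3, 0.9]
opening: 0.0609
gripper_force: 0.0
```

Call:
{"method": "step_arm", "body": {
  "moves": [
    [[0, 0, 0, 0, 2], [0, 0, 0, 0, 2], [0, 0, 0, 0, 2], [0, 0, 0, 0, 2]]
  ]
}}

```text
clock: 3.35
tool_pos: [0.4342, 0.1411, 0.0116]
orientation: [-180.0, -0.0, -17.9]
force: [-0.2, 1.1, 0.7]
opening: 0.0312
gripper_force: 30.0
```

Call:
{"method": "step_arm", "body": {
  "moves": [
    [[0, 0, 2, 0, 2], [0, 0, 3.5, 0, 2], [0, 0, 4, 0, 2], [0, 0, 3, 0, 2]]
  ]
}}

```text
clock: 3.75
tool_pos: [0.434, 0.1408, 0.1383]
orientation: [-180.0, -0.0, -17.9]
force: [0.6, -0.1, -3.2]
opening: 0.0315
gripper_force: 30.0
```

Call:
{"method": "step_arm", "body": {
  "moves": [
    [[1.84, -3.7, 0, 0, 2], [1.84, -3.7, 0, 0, 2], [1.84, -3.7, 0, 0, 2], [1.84, -3.7, 0, 0, 2], [1.84, -3.7, 0, 0, 2], [1.84, -3.7, 0, 0, 2], [1.84, -3.7, 0, 0, 2], [1.84, -3.7, 0, 0, 2], [1.84, -3.7, 0, 0, 2], [0, 0, 0, 0, 2]]
  ]
}}

```text
clock: 4.75
tool_pos: [0.6005, -0.196, 0.1349]
orientation: [179.9, 0.1, -18.1]
force: [-1.0, 1.2, -3.6]
opening: 0.0314
gripper_force: 30.0
```

Call:
{"method": "step_arm", "body": {
  "moves": [
    [[0, 0, 0, 0, 2], [0, 0, 0, 0, 2]]
  ]
}}

```text
clock: 4.95
tool_pos: [0.5988, -0.1917, 0.1357]
orientation: [180.0, 0.1, -17.9]
force: [0.2, -0.1, -3.2]
opening: 0.0311
gripper_force: 30.0
```

```bash
cat >> h.py <<'E'
def trays(f=None):
    o=ctrl.get_obs(); p,d,i=snap('wrist',f); W=world(d,i); t=o['tool_pos']
    for z,lo,hi in((.004,.0025,.0065),(.012,.009,.0145)):
        m=((d>0)&(W[...,2]>lo)&(W[...,2]<hi)&(W[...,0]>.5)&(p.max(2)<75)).astype(np.uint8)
        if z==.004: m=cv2.morphologyEx(m,cv2.MORPH_OPEN,np.ones((3,3),np.uint8))
        n,l,s,_=cv2.connectedComponentsWithStats(m,connectivity=8)
        for k in range(1,n):
            if s[k,4]<(800 if z==.004 else 150): continue
            q=W[l==k][:,:2]*1000; c,w,a=cv2.minAreaRect(q.astype(np.float32))
            print('z',z,'n',s[k,4],'box',s[k,:4],'c',np.round(c,1),np.round(w,1),round(a,1))
    print('clock',round(o['clock'],2),'tcp',t.round(4),o['orientation'].round(1))
    return p,d,i,W,t
E
python3 - <<'E'
from h import *
trays('w2.png')
E
```

```text
z 0.012 n 1529 box [221 111 162  88] c [ 612.1 -246.1] [159.7  78.8] 76.0
z 0.012 n 630 box [ 35 165 118  74] c [642.1 -16.1] [130.4  63.5] 87.2
clock 4.95 tcp [ 0.5988 -0.1917  0.1357] [ 1.80e+02  1.00e-01 -1.79e+01]
```

View pics/w2.png

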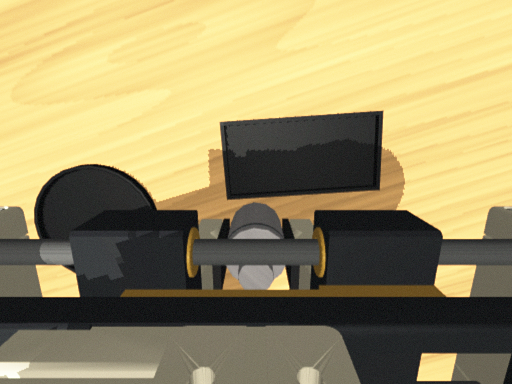

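The tray is seen whole at (300,155), with its centre at (0.612, -0.246) and its long axis at 76°. I place the long punch 36 mm toward -y.

Call:
{"method": "step_arm", "body": {
  "moves": [
    [[0.2, -4.5, 0, 0, 2], [0.2, -4.4, 0, 0, 2], [0, 0, -3, 0, 2], [0, 0, -3, 0, 2], [0, 0, -2.5, 0, 2], [0, 0, -1.5, 0, 2], [0, 0, 0, 0, 2], [0, 0, 0, 0, 2], [0, 0, 0, 0, 2]]
  ]
}}

```text
clock: 5.9
tool_pos: [0.605, -0.281, 0.0384]
orientation: [-180.0, -0.2, -17.8]
force: [0.4, -0.6, -2.7]
opening: 0.0315
gripper_force: 30.0
```

```bash
python3 - <<'E'
from h import *
trays('w3.png')
snap('side','d3.png')
E
```

```text
z 0.012 n 1976 box [ 81 159 237  67] c [ 630.5 -250.7] [160.1  47.1] 74.1
clock 5.9 tcp [ 0.605  -0.281   0.0384] [-180.    -0.2  -17.8]
```

View pics/w3.png

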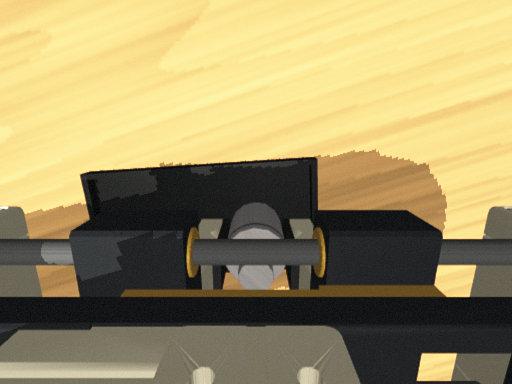

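The far rim agrees with the earlier fit and the punch hangs over the tray's interior, so I lower it.

Call:
{"method": "step_arm", "body": {
  "moves": [
    [[0, 0, -1, 0, 2], [0, 0, -0.7, 0, 2], [0, 0, -0.4, 0, 2], [0, 0, -0.2, 0, 2], [0, 0, 0, 0, 2], [0, 0, 0, 0, 2]]
  ]
}}

```text
clock: 6.6
tool_pos: [0.6031, -0.2809, 0.0155]
orientation: [180.0, 0.0, -17.8]
force: [-7.7, 5.5, 17.6]
opening: 0.0312
gripper_force: 30.0
```

Call:
{"method": "step_arm", "body": {
  "moves": [
    [[0, 0, 0.05, 0, 2], [0, 0, 0, 0, 5], [0, 0, 0, 0, 5.5], [0, 0, 0, 0, 5.5], [0, 0, 0, 0, 5.5], [0, 0, 1, 0, 5.5], [0, 0, 4, 0, 5.5], [0, 0, 4, 0, 5.5], [0, 0, 4, 0, 8.76], [0, 0, 2, 0, 8.76]]
  ]
}}

```text
clock: 7.6
tool_pos: [0.6053, -0.2817, 0.1692]
orientation: [180.0, -0.3, -17.8]
force: [0.2, 0.2, -0.5]
opening: 0.066
gripper_force: 0.0
```

Call:
{"method": "step_arm", "body": {
  "moves": [
    [[-3.3, 2.4, 0, 0, 8.76], [-3.3, 2.4, 0, 0, 8.76], [-3.3, 2.4, 0, 0, 8.76], [-3.3, 2.4, 0, 0, 8.76], [-3.3, 2.4, 0, 0, 8.76], [0, 0, 0, 0, 8.76], [0, 0, 0, 0, 8.76]]
  ]
}}

```text
clock: 8.3
tool_pos: [0.4388, -0.1607, 0.1654]
orientation: [-180.0, -0.1, -17.8]
force: [0.1, -0.2, 0.7]
opening: 0.0874
gripper_force: 0.0
```

```bash
python3 - <<'E'
from h import *
p,d,i,W,t=look(.046,f='w4.png')
look(.034)
look(.066,g=np.array([.603,-.281]))
look(.036,g=np.array([.4195,-.277]),rad=.07)
E
```

```text
clock 8.3 tcp [ 0.4388 -0.1607  0.1654] [-1.7996e+02 -1.4000e-01 -1.7780e+01] n 96
mean [ 0.4365 -0.161   0.0444] rect [ 436.5 -161. ] [11.1 10.5] 47.9 go cm [-0.24 -0.03]
clock 8.35 tcp [ 0.4395 -0.161   0.1652] [-1.7997e+02 -1.3000e-01 -1.7810e+01] n 318
mean [ 0.4373 -0.1611  0.0325] rect [ 436.4 -160.8] [24.8 24.6] 0.8 go cm [-0.3   0.03]
clock 8.4 tcp [ 0.4397 -0.1613  0.1648] [-1.7999e+02 -9.0000e-02 -1.7850e+01] n 0
clock 8.45 tcp [ 0.4396 -0.1614  0.1644] [-1.800e+02 -4.000e-02 -1.788e+01] n 2415
mean [ 0.4201 -0.2794  0.0346] rect [ 418.6 -279.4] [34.2 79.5] 83.7 go cm [ -2.1  -11.81]
```

View pics/w4.png

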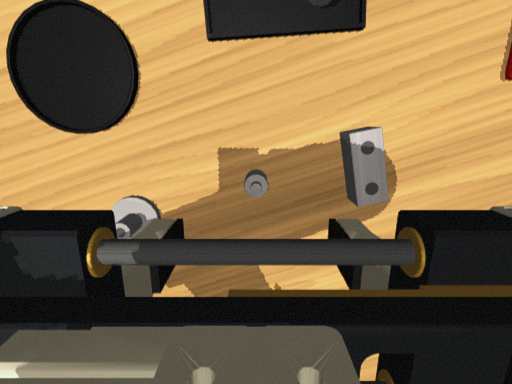

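The short punch is at (256,183) and the block at (365,165). The short punch comes next.

Call:
{"method": "step_arm", "body": {
  "moves": [
    [[-0.3, 0, -4, 0, 8.76], [0, 0, -4, 0, 8.76], [0, 0, -4, 0, 8.76], [0, 0, -2.5, 0, 8.76], [0, 0, -1, 0, 8.76], [0, 0, 0, 0, 8.76], [0, 0, 0, 0, 1.5], [0, 0, 0, 0, 1.5], [0, 0, 0, 0, 1.5], [0, 0, 0, 0, 1.5]]
  ]
}}

```text
clock: 9.5
tool_pos: [0.4363, -0.161, 0.01]
orientation: [-180.0, -0.1, -17.9]
force: [-0.9, -0.1, -0.7]
opening: 0.0611
gripper_force: 0.0
```

Call:
{"method": "step_arm", "body": {
  "moves": [
    [[0, 0, 0, 0, 1.5], [0, 0, 0, 0, 1.5], [0, 0, 0, 0, 1.5], [0, 0, 0, 0, 1.5], [0, 0, 0, 0, 1.5]]
  ]
}}

```text
clock: 10.0
tool_pos: [0.4358, -0.1611, 0.0091]
orientation: [-180.0, -0.0, -17.9]
force: [-0.2, -0.2, 1.1]
opening: 0.0254
gripper_force: 30.0
```

Call:
{"method": "step_arm", "body": {
  "moves": [
    [[0, 0, 2, 0, 1.5], [0, 0, 4, 0, 1.5], [0, 0, 4, 0, 1.5], [3.6, -1.0, 2, 0, 1.5], [3.7, -1.0, 0, 0, 1.5], [3.7, -1.0, 0, 0, 1.5], [3.7, -1.1, 0, 0, 1.5], [3.7, -1.1, 0, 0, 1.5], [0, 0, 0, 0, 1.5], [0, 0, 0, 0, 1.5]]
  ]
}}

```text
clock: 11.0
tool_pos: [0.6193, -0.2131, 0.1272]
orientation: [180.0, 0.2, -17.9]
force: [-0.1, 0.2, -1.7]
opening: 0.0255
gripper_force: 30.0
```

```bash
python3 - <<'E'
from h import *
trays('w5.png'); look(.066,g=np.array([.603,-.281])); look(.048,g=np.array([.603,-.281]),rad=.03)
E
```

```text
z 0.012 n 1225 box [206 139 163  80] c [ 616.  -247.2] [160.   72.4] 75.8
z 0.012 n 374 box [ 25 192  94  32] c [660.8 -24.6] [99.2 25.7] 80.9
clock 11.0 tcp [ 0.6193 -0.2131  0.1272] [180.    0.2 -17.9]
clock 11.05 tcp [ 0.6187 -0.213   0.1278] [ 1.7999e+02  1.4000e-01 -1.7900e+01] n 275
mean [ 0.6031 -0.2813  0.0645] rect [ 603.1 -281.4] [15.4 15. ] 43.4 go cm [-1.57 -6.84]
clock 11.1 tcp [ 0.6186 -0.2128  0.1283] [ 1.7999e+02  1.1000e-01 -1.7880e+01] n 574
mean [ 0.6061 -0.2799  0.0466] rect [ 603.2 -281.2] [30.  31.1] 35.2 go cm [-1.53 -6.84]
```

View pics/w5.png

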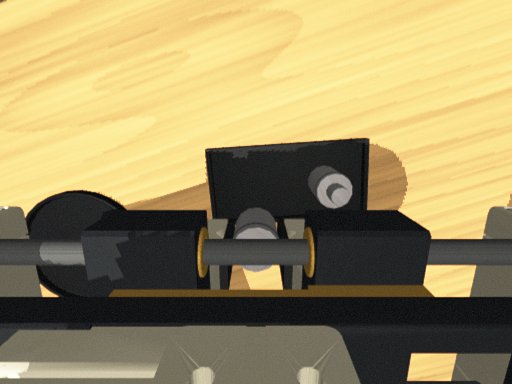

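The long punch stands in the tray at (332,185). I lower the short one beside it.

Call:
{"method": "step_arm", "body": {
  "moves": [
    [[0.1, 0, -3, 0, 1.5], [0, 0, -3, 0, 1.5], [0, 0, -2.5, 0, 1.5], [0, 0, -1.5, 0, 1.5], [0, 0, -0.8, 0, 1.5], [0, 0, -0.4, 0, 1.5], [0, 0, -0.15, 0, 1.5], [0, 0, 0, 0, 1.5], [0, 0, 0, 0, 1.5]]
  ]
}}

```text
clock: 12.05
tool_pos: [0.6213, -0.2131, 0.0165]
orientation: [-180.0, -0.1, -17.9]
force: [0.4, 0.1, -1.8]
opening: 0.0253
gripper_force: 30.0
```

Call:
{"method": "step_arm", "body": {
  "moves": [
    [[0, 0, -0.2, 0, 1.5], [0, 0, -0.1, 0, 1.5], [0, 0, 0, 0, 1.5], [0, 0, 0, 0, 1.5]]
  ]
}}

```text
clock: 12.45
tool_pos: [0.6209, -0.2131, 0.0131]
orientation: [-180.0, -0.0, -17.8]
force: [-1.1, 1.3, 3.9]
opening: 0.0253
gripper_force: 30.0
```

Call:
{"method": "step_arm", "body": {
  "moves": [
    [[0, 0, 0, 0, 4.2], [0, 0, 0, 0, 4.2], [0, 0, 0, 0, 4.2], [0, 0, 0, 0, 4.2], [0, 0, 1, 0, 4.2], [0, 0, 4, 0, 4.2], [0, 0, 4, 0, 4.2], [0, 0, 4, 0, 8.76], [0, 0, 2.2, 0, 8.76]]
  ]
}}

```text
clock: 13.35
tool_pos: [0.6221, -0.2135, 0.1695]
orientation: [-180.0, -0.3, -17.8]
force: [0.7, 0.0, 0.1]
opening: 0.0531
gripper_force: 0.0
```

Call:
{"method": "step_arm", "body": {
  "moves": [
    [[-3.1, 3.45, 0, 0, 8.76], [-3.1, 3.45, 0, 0, 8.76], [-3.1, 3.45, 0, 0, 8.76], [-3.1, 3.45, 0, 0, 8.76], [-3.1, 3.45, 0, 0, 8.76], [-3.1, 3.45, 0, 0, 8.76], [0, 0, 0, 0, 8.76], [0, 0, 0, 0, 8.76]]
  ]
}}

```text
clock: 14.15
tool_pos: [0.4347, -0.0051, 0.1658]
orientation: [-179.9, -0.1, -17.7]
force: [0.1, -0.6, 0.8]
opening: 0.0877
gripper_force: 0.0
```

```bash
python3 - <<'E'
from h import *
look(.044,f='w6.png'); look(.010)
trays()
E
```

```text
clock 14.15 tcp [ 0.4347 -0.0051  0.1658] [-1.7991e+02 -1.2000e-01 -1.7680e+01] n 323
mean [ 0.4347 -0.0065  0.0426] rect [434.6  -6.3] [20.7 20.4] 72.0 go cm [-0.01 -0.12]
clock 14.2 tcp [ 0.4352 -0.0057  0.1656] [-1.7994e+02 -9.0000e-02 -1.7770e+01] n 1592
mean [ 0.4365 -0.0071  0.0085] rect [434.3  -6.6] [59.1 58.7] 15.5 go cm [-0.09 -0.09]
z 0.012 n 974 box [  0   0  95 166] c [575.4 168.2] [ 89.9 181.2] 46.7
z 0.012 n 814 box [143   0 132  85] c [583.7  -5.8] [130.3  77.7] 72.0
clock 14.25 tcp [ 0.4354 -0.0062  0.1652] [-1.80e+02 -1.00e-01 -1.79e+01]
```

Call:
{"method": "step_arm", "body": {
  "moves": [
    [[-0.1, 0, -4, 0, 8.76], [0, 0, -4, 0, 8.76], [0, 0, -4, 0, 8.76], [0, 0, -2.2, 0, 8.76], [0, 0, -0.8, 0, 8.76], [0, 0, 0, 0, 8.76], [0, 0, 0, 0, 1], [0, 0, 0, 0, 1], [0, 0, 0, 0, 1], [0, 0, 0, 0, 1]]
  ]
}}

```text
clock: 15.3
tool_pos: [0.4342, -0.0058, 0.0154]
orientation: [-179.9, -0.1, -17.9]
force: [0.8, -0.2, -0.1]
opening: 0.0614
gripper_force: 0.0
```

Call:
{"method": "step_arm", "body": {
  "moves": [
    [[0, 0, 0, 0, 1], [0, 0, 0, 0, 1], [0, 0, 0, 0, 1], [0, 0, 0, 0, 1], [0, 0, 0, 0, 1], [0, 0, 0, 0, 1]]
  ]
}}

```text
clock: 15.9
tool_pos: [0.4338, -0.006, 0.0146]
orientation: [-180.0, -0.0, -17.9]
force: [0.0, 1.6, -1.8]
opening: 0.0214
gripper_force: 30.0
```

Call:
{"method": "step_arm", "body": {
  "moves": [
    [[0, 0, 2, 0, 1], [0, 0, 4, 0, 1], [0, 0, 4, 0, 1], [2.6, 3.7, 2, 0, 1], [2.6, 3.7, 0, 0, 1], [2.6, 3.7, 0, 0, 1], [2.6, 3.7, 0, 0, 1], [2.6, 3.7, 0, 0, 1], [2.6, 3.6, 0, 0, 1], [0, 0, 0, 0, 1]]
  ]
}}

```text
clock: 16.9
tool_pos: [0.592, 0.2188, 0.1327]
orientation: [180.0, -0.0, -17.7]
force: [-1.0, -1.8, -4.0]
opening: 0.0213
gripper_force: 30.0
```

Call:
{"method": "step_arm", "body": {
  "moves": [
    [[0, 0, 0, 0, 1], [0, 0, 0, 0, 1]]
  ]
}}

```text
clock: 17.1
tool_pos: [0.5886, 0.2142, 0.1335]
orientation: [179.9, 0.1, -17.9]
force: [0.0, -0.5, -2.6]
opening: 0.0213
gripper_force: 30.0
```

```bash
python3 - <<'E'
from h import *
trays('w7.png')
E
```

```text
z 0.012 n 1143 box [405  18 107 144] c [610.6   2.3] [100.1 129. ] 85.2
z 0.012 n 1472 box [146  69 180 141] c [619.8 219.8] [155.  140.6] 83.8
clock 17.1 tcp [0.5886 0.2142 0.1335] [ 1.799e+02  1.000e-01 -1.790e+01]
```

View pics/w7.png

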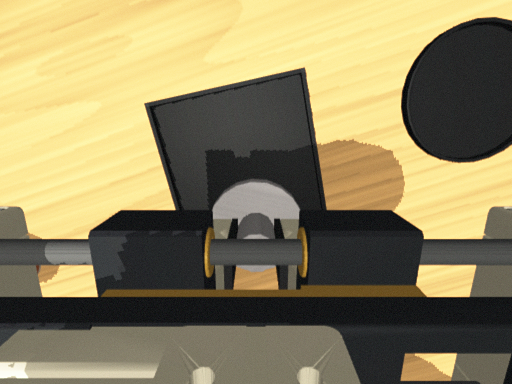

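The square tray's far corners are at (148,104) and (304,69), which puts its centre near (0.612, 0.2206) at about -6° yaw. The large anvil goes in the far, -y corner.

Call:
{"method": "step_arm", "body": {
  "moves": [
    [[2.5, -1.3, 0, 0, 1], [2.5, -1.35, 0, 0, 1], [0, 0, -3, 0, 1], [0, 0, -3, 0, 1], [0, 0, -2.5, 0, 1], [0, 0, -1.5, 0, 1], [0, 0, -0.8, 0, 1], [0, 0, -0.4, 0, 1], [0, 0, 0, 0, 1], [0, 0, 0, 0, 1]]
  ]
}}

```text
clock: 18.15
tool_pos: [0.6403, 0.1888, 0.0238]
orientation: [-179.9, -0.1, -17.8]
force: [-0.1, 0.2, -2.8]
opening: 0.0211
gripper_force: 30.0
```

Call:
{"method": "step_arm", "body": {
  "moves": [
    [[0, 0, -0.2, 0, 1], [0, 0, -0.1, 0, 1], [0, 0, 0, 0, 1], [0, 0, 0, 0, 1]]
  ]
}}

```text
clock: 18.55
tool_pos: [0.6397, 0.1885, 0.0197]
orientation: [-180.0, -0.0, -17.9]
force: [-0.8, -0.3, -3.8]
opening: 0.0216
gripper_force: 30.0
```

Call:
{"method": "step_arm", "body": {
  "moves": [
    [[0, 0, -0.1, 0, 1], [0, 0, 0, 0, 1], [0, 0, 0, 0, 1]]
  ]
}}

```text
clock: 18.85
tool_pos: [0.6398, 0.1885, 0.0186]
orientation: [-180.0, -0.0, -17.9]
force: [1.0, 0.0, -2.2]
opening: 0.0209
gripper_force: 30.0
```

Call:
{"method": "step_arm", "body": {
  "moves": [
    [[0, 0, -0.08, 0, 1], [0, 0, 0, 0, 1], [0, 0, 0, 0, 1]]
  ]
}}

```text
clock: 19.15
tool_pos: [0.6399, 0.1885, 0.0186]
orientation: [-180.0, -0.0, -17.9]
force: [-3.3, -0.6, 5.7]
opening: 0.0219
gripper_force: 30.0
```

Call:
{"method": "step_arm", "body": {
  "moves": [
    [[0, 0, 0, 0, 4.2], [0, 0, 0, 0, 4.2], [0, 0, 0, 0, 4.2], [0, 0, 0, 0, 4.2], [0, 0, 1, 0, 4.2], [0, 0, 4, 0, 4.2], [0, 0, 4, 0, 4.2], [0, 0, 4, 0, 6], [0, 0, 1.8, 0, 6]]
  ]
}}

```text
clock: 20.05
tool_pos: [0.6415, 0.189, 0.1713]
orientation: [-179.8, -0.3, -17.8]
force: [-0.2, 0.6, 0.8]
opening: 0.0527
gripper_force: 0.0
```

Call:
{"method": "step_arm", "body": {
  "moves": [
    [[-3.65, 1.75, 0, 0, 6], [-3.65, 1.75, 0, 0, 6], [-3.65, 1.75, 0, 0, 6], [-3.65, 1.75, 0, 0, 6], [-3.65, 1.75, 0, 0, 6], [-3.65, 1.75, 0, 0, 6], [0, 0, 0, 0, 6], [0, 0, 0, 0, 6], [0, 0, 0, 0, 6]]
  ]
}}

```text
clock: 20.95
tool_pos: [0.4212, 0.2935, 0.1663]
orientation: [-180.0, -0.0, -17.9]
force: [0.7, -0.2, -0.4]
opening: 0.06
gripper_force: 0.0
```

```bash
python3 - <<'E'
from h import *
look(.040,f='w8.png'); look(.010)
look(.014,g=np.array([.640,.188]),rad=.04)
E
```

```text
clock 20.95 tcp [0.4212 0.2935 0.1663] [-1.7996e+02 -2.0000e-02 -1.7860e+01] n 209
mean [0.4193 0.2943 0.0386] rect [419.3 293.9] [16.9 16.4] 72.2 go cm [-0.19  0.04]
clock 21.0 tcp [0.4214 0.2932 0.166 ] [-1.7998e+02 -2.0000e-02 -1.7910e+01] n 993
mean [0.4209 0.2938 0.0085] rect [419.4 294.8] [46.3 46.4] 72.7 go cm [-0.21  0.16]
clock 21.05 tcp [0.4215 0.293  0.1658] [ 1.7999e+02 -1.0000e-02 -1.7940e+01] n 0
```

View pics/w8.png

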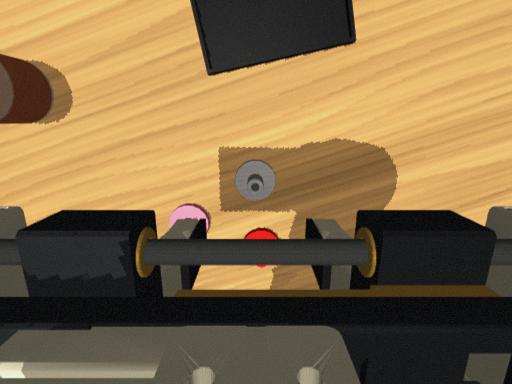

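The grey small anvil is at (255,182), and the pink (187,218) and red (262,245) pieces clear the fingers. I descend on the grey one.

Call:
{"method": "step_arm", "body": {
  "moves": [
    [[-0.2, 0.1, -4, 0, 6], [0, 0, -4, 0, 6], [0, 0, -4, 0, 6], [0, 0, -2.2, 0, 6], [0, 0, -0.9, 0, 6], [0, 0, 0, 0, 6], [0, 0, 0, 0, 0.8], [0, 0, 0, 0, 0.8], [0, 0, 0, 0, 0.8], [0, 0, 0, 0, 0.8]]
  ]
}}

```text
clock: 22.1
tool_pos: [0.419, 0.2949, 0.0157]
orientation: [-179.9, -0.0, -17.9]
force: [-0.4, -0.4, 0.1]
opening: 0.0337
gripper_force: 0.0
```

Call:
{"method": "step_arm", "body": {
  "moves": [
    [[0, 0, 0, 0, 0.8], [0, 0, 0, 0, 0.8], [0, 0, 0, 0, 0.8], [0, 0, 0, 0, 0.8]]
  ]
}}

```text
clock: 22.5
tool_pos: [0.4188, 0.2946, 0.0151]
orientation: [-180.0, -0.0, -17.9]
force: [-1.3, -1.3, 5.3]
opening: 0.0173
gripper_force: 30.0
```

Call:
{"method": "step_arm", "body": {
  "moves": [
    [[0, 0, 2, 0, 0.8], [0, 0, 4, 0, 0.8], [0, 0, 4, 0, 0.8], [0, 0, 2, 0, 0.8], [4, -0.9, 0, 0, 0.8], [4, -0.9, 0, 0, 0.8], [4, -0.9, 0, 0, 0.8], [4.2, -1, 0, 0, 0.8], [0, 0, 0, 0, 0.8], [0, 0, 0, 0, 0.8]]
  ]
}}

```text
clock: 23.5
tool_pos: [0.5808, 0.2563, 0.1332]
orientation: [179.9, 0.1, -18.0]
force: [-0.2, 0.3, -2.6]
opening: 0.0171
gripper_force: 30.0
```

```bash
python3 - <<'E'
from h import *
trays('w9.png'); look(.048,g=np.array([.640,.188]),rad=.04); look(.014,g=np.array([.640,.188]),rad=.04)
E
```

```text
z 0.012 n 869 box [448   0  64 141] c [611.7  23.4] [ 58.1 126.4] 84.8
z 0.012 n 1777 box [184  44 181 173] c [612.3 221. ] [155.5 155. ] 84.1
clock 23.5 tcp [0.5808 0.2563 0.1332] [ 1.799e+02  1.000e-01 -1.800e+01]
clock 23.55 tcp [0.5801 0.2567 0.1335] [ 1.799e+02  9.000e-02 -1.793e+01] n 528
mean [0.6402 0.1877 0.0466] rect [640.2 187.6] [20.9 20.9] 48.8 go cm [ 6.01 -6.91]
clock 23.6 tcp [0.5798 0.2571 0.134 ] [ 1.7993e+02  6.0000e-02 -1.7880e+01] n 2476
mean [0.6409 0.1885 0.0126] rect [640.2 187.6] [58.8 58.9] 48.6 go cm [ 6.04 -6.95]
```

View pics/w9.png

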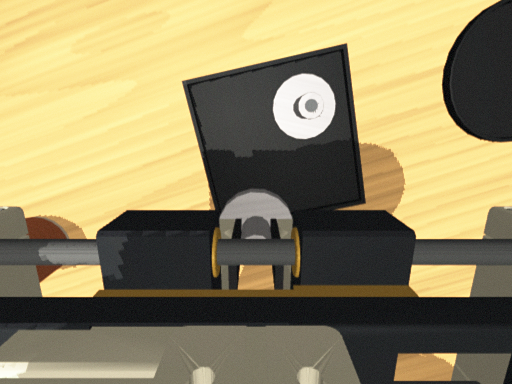

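The square tray is confirmed, with the large anvil standing at (307,105). The jar shows at the left at (45,250), so I check its clearance before lowering.

```bash
python3 - <<'E'
from h import *
for n in('scene','side'):
    p,d,i=snap(n); W=world(d,i)
    m=(d>0)&(abs(W[...,2]-.099)<.006)&(W[...,1]>.25)&(W[...,1]<.6)&(W[...,0]>.4)&(W[...,0]<.85)&(cv2.cvtColor(p,cv2.COLOR_BGR2HSV)[...,1]>140)
    q=W[m]; c=cv2.minAreaRect((q[:,:2]*1000).astype(np.float32)); print(n,len(q),c)
    j=np.array(c[0])/1000-[.582,.258]; a=np.radians(72.1); print('along',j@[np.cos(a),np.sin(a)],'across',j@[-np.sin(a),np.cos(a)])
E
```

```text
scene 611 ((592.08154296875, 508.7525939941406), (63.27693557739258, 62.506591796875), 29.7864933013916)
along 0.24171339415215548 across 0.06747692932303465
side 99 ((588.2097778320312, 502.6982421875), (64.69515228271484, 61.61042785644531), 10.099552154541016)
along 0.23476209421650182 across 0.06930043426601258
```

The jar is 235 mm away, so the gripper clears it.

Call:
{"method": "step_arm", "body": {
  "moves": [
    [[0.2, 0, -3, 0, 0.8], [0, 0, -3, 0, 0.8], [0, 0, -2.5, 0, 0.8], [0, 0, -1.5, 0, 0.8], [0, 0, -0.8, 0, 0.8], [0, 0, -0.4, 0, 0.8], [0, 0, -0.1, 0, 0.8], [0, 0, 0, 0, 0.8], [0, 0, 0, 0, 0.8]]
  ]
}}

```text
clock: 24.65
tool_pos: [0.5831, 0.2578, 0.0227]
orientation: [-179.9, -0.1, -17.9]
force: [0.7, -0.3, -1.3]
opening: 0.0174
gripper_force: 30.0
```

Call:
{"method": "step_arm", "body": {
  "moves": [
    [[0, 0, -0.1, 0, 0.8], [0, 0, 0, 0, 0.8], [0, 0, 0, 0, 0.8]]
  ]
}}

```text
clock: 24.95
tool_pos: [0.5827, 0.2574, 0.0209]
orientation: [-180.0, -0.0, -17.9]
force: [-0.1, 0.5, -1.8]
opening: 0.0168
gripper_force: 30.0
```

Call:
{"method": "step_arm", "body": {
  "moves": [
    [[0, 0, -0.15, 0, 0.8], [0, 0, -0.05, 0, 0.8], [0, 0, 0, 0, 0.8], [0, 0, 0, 0, 0.8]]
  ]
}}

```text
clock: 25.35
tool_pos: [0.5828, 0.2575, 0.0191]
orientation: [-180.0, -0.0, -17.9]
force: [-1.7, -0.6, 5.1]
opening: 0.0174
gripper_force: 30.0
```

Call:
{"method": "step_arm", "body": {
  "moves": [
    [[0, 0, 0, 0, 4.2], [0, 0, 0, 0, 4.2], [0, 0, 0, 0, 4.2], [0, 0, 0, 0, 4.2], [0, 0, 1, 0, 4.2], [0, 0, 4, 0, 4.2], [0, 0, 4, 0, 4.2], [0, 0, 4, 0, 6], [0, 0, 1.8, 0, 6]]
  ]
}}

```text
clock: 26.25
tool_pos: [0.5843, 0.2583, 0.1722]
orientation: [-179.7, -0.2, -17.8]
force: [1.5, 0.7, 0.6]
opening: 0.0529
gripper_force: 0.0
```

Call:
{"method": "step_arm", "body": {
  "moves": [
    [[-1.37, -4.47, 0, 0.02, 8.76], [-1.37, -4.47, 0, 0.02, 8.76], [-1.37, -4.47, 0, 0.02, 8.76], [-1.37, -4.47, 0, 0.02, 8.76], [-1.37, -4.47, 0, 0.02, 8.76], [-1.37, -4.47, 0, 0.02, 8.76], [-1.37, -4.47, 0, 0.02, 8.76], [-1.37, -4.47, 0, 0.02, 8.76], [-1.37, -4.47, 0, 0.02, 8.76], [-1.37, -4.47, 0, 0.02, 8.76]]
  ]
}}

```text
clock: 27.25
tool_pos: [0.445, -0.1912, 0.1679]
orientation: [-180.0, -0.1, -6.3]
force: [1.7, -0.9, -0.8]
opening: 0.0877
gripper_force: 0.0
```

Call:
{"method": "step_arm", "body": {
  "moves": [
    [[-1.37, -4.5, 0, 0, 8.76], [-1.37, -4.5, 0, 0, 8.76], [0, 0, 0, 0, 8.76], [0, 0, 0, 0, 8.76], [0, 0, 0, 0, 8.76]]
  ]
}}

```text
clock: 27.75
tool_pos: [0.4185, -0.2792, 0.1672]
orientation: [-180.0, -0.0, -6.4]
force: [0.7, 1.2, 0.1]
opening: 0.0878
gripper_force: 0.0
```

```bash
python3 - <<'E'
from h import *
look(.036,rad=.07,f='w10.png'); trays()
E
```

```text
clock 27.75 tcp [ 0.4185 -0.2792  0.1672] [-1.8e+02 -3.0e-02 -6.4e+00] n 2257
mean [ 0.4201 -0.2799  0.0345] rect [ 418.6 -279.8] [33.8 79. ] 83.7 go cm [ 0.02 -0.06]
z 0.012 n 460 box [ 0  0 40 92] c [576.8 -57.7] [25.3 97.3] 54.2
z 0.012 n 964 box [118   0 163  47] c [ 583.3 -240.7] [162.3  41.4] 83.6
clock 27.8 tcp [ 0.4187 -0.2788  0.1671] [180.   -0.   -6.3]
```

Call:
{"method": "step_arm", "body": {
  "moves": [
    [[0, -0.1, -4, 0, 8.76], [0, 0, -4, 0, 8.76], [0, 0, -4, 0, 8.76], [0, 0, -2.7, 0, 8.76], [0, 0, -1, 0, 8.76], [0, 0, 0, 0, 8.76], [0, 0, 0, 0, 2.5], [0, 0, 0, 0, 2.5], [0, 0, 0, 0, 2.5], [0, 0, 0, 0, 2.5]]
  ]
}}

```text
clock: 28.85
tool_pos: [0.4189, -0.2807, 0.0107]
orientation: [180.0, -0.1, -6.4]
force: [-0.2, -0.3, 0.2]
opening: 0.0612
gripper_force: 0.0
```

Call:
{"method": "step_arm", "body": {
  "moves": [
    [[0, 0, 0, 0, 2.5], [0, 0, 0, 0, 2.5], [0, 0, 0, 0, 2.5], [0, 0, 0, 0, 2.5]]
  ]
}}

```text
clock: 29.25
tool_pos: [0.4183, -0.2804, 0.0098]
orientation: [-180.0, -0.0, -6.4]
force: [0.3, 2.9, 2.5]
opening: 0.0336
gripper_force: 30.0
```

Call:
{"method": "step_arm", "body": {
  "moves": [
    [[0, 0, 1, 0, 2.5], [0, 0, 2, 0, 2.5], [0, 0, 3, 0, 2.5], [0, 0, 3, 0, 2.5], [0, 0, 3, 0, 2.5], [2, 3.3, 1, 0, 2.5], [2, 3.4, 0, 0, 2.5], [2, 3.4, 0, 0, 2.5], [2, 3.4, 0, 0, 2.5], [2, 3.4, 0, 0, 2.5]]
  ]
}}

```text
clock: 30.25
tool_pos: [0.5177, -0.1102, 0.1396]
orientation: [-180.0, 0.1, -6.4]
force: [1.4, -0.9, -5.0]
opening: 0.0337
gripper_force: 30.0
```

Call:
{"method": "step_arm", "body": {
  "moves": [
    [[2, 3.4, 0, 0, 2.5], [2, 3.4, 0, 0, 2.5], [2, 3.3, 0, 0, 2.5], [0, 0, 0, 0, 2.5], [0, 0, 0, 0, 2.5], [0, 0, 0, 0, 2.5]]
  ]
}}

```text
clock: 30.85
tool_pos: [0.5771, -0.0111, 0.1392]
orientation: [180.0, 0.1, -6.4]
force: [-0.8, -0.7, -5.7]
opening: 0.0338
gripper_force: 30.0
```

```bash
python3 - <<'E'
from h import *
p,d,i,W,t=trays('w11.png')
m=(d>0)&(abs(W[...,2]-.0118)<.002)&(p.max(2)<75)&(np.hypot(W[...,0]-.611,W[...,1]+.008)<.09)
q=W[m]; A=np.c_[2*q[:,:2],np.ones(len(q))]; s=np.linalg.lstsq(A,(q[:,:2]**2).sum(1),rcond=None)[0]
print(len(q),s[:2],np.sqrt(s[2]+s[:2]@s[:2]))
E
```

```text
z 0.012 n 1108 box [397  71 115  98] c [ 617.2 -227.1] [122.4  78.8] 75.8
z 0.012 n 1004 box [191  87 127 118] c [614.7 -14.6] [129.1 117.1] 85.7
z 0.012 n 847 box [  0  97 111 113] c [647.  156.8] [146.2  71.9] 31.7
clock 30.85 tcp [ 0.5771 -0.0111  0.1392] [ 1.8e+02  1.0e-01 -6.4e+00]
799 [ 0.60902921 -0.01399539] 0.0631893477017005
```

View pics/w11.png

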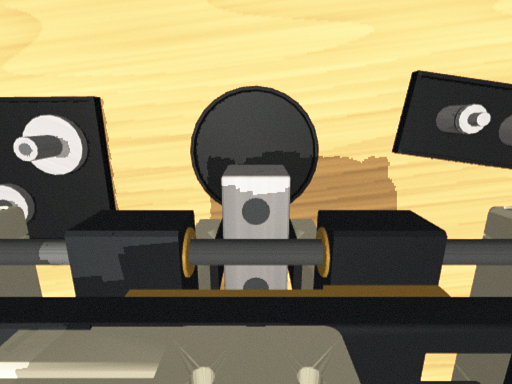

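The dish is at (254,150), centred at (0.609, -0.014), with both anvils and the punches standing in their trays at the sides. I lower the block.

Call:
{"method": "step_arm", "body": {
  "moves": [
    [[1.6, -0.15, 0, 0, 2.5], [1.6, -0.15, 0, 0, 2.5], [0, 0, -3, 0, 2.5], [0, 0, -3, 0, 2.5], [0, 0, -3, 0, 2.5], [0, 0, -1.5, 0, 2.5], [0, 0, -0.9, 0, 2.5], [0, 0, -0.5, 0, 2.5], [0, 0, 0, 0, 2.5], [0, 0, 0, 0, 2.5]]
  ]
}}

```text
clock: 31.9
tool_pos: [0.6109, -0.0136, 0.0218]
orientation: [-180.0, -0.1, -6.4]
force: [0.5, -0.2, -5.8]
opening: 0.0338
gripper_force: 30.0
```

Call:
{"method": "step_arm", "body": {
  "moves": [
    [[0, 0, -0.3, 0, 2.5], [0, 0, -0.15, 0, 2.5], [0, 0, 0, 0, 2.5], [0, 0, 0, 0, 2.5]]
  ]
}}

```text
clock: 32.3
tool_pos: [0.6103, -0.0135, 0.0164]
orientation: [-180.0, -0.0, -6.4]
force: [0.4, 0.5, -5.9]
opening: 0.0341
gripper_force: 30.0
```

Call:
{"method": "step_arm", "body": {
  "moves": [
    [[0, 0, -0.15, 0, 2.5], [0, 0, -0.1, 0, 2.5], [0, 0, 0, 0, 2.5], [0, 0, 0, 0, 2.5]]
  ]
}}

```text
clock: 32.7
tool_pos: [0.6103, -0.0135, 0.0139]
orientation: [-180.0, -0.0, -6.4]
force: [-0.5, 0.5, -3.3]
opening: 0.0338
gripper_force: 30.0
```

Call:
{"method": "step_arm", "body": {
  "moves": [
    [[0, 0, -0.06, 0, 2.5], [0, 0, 0, 0, 2.5], [0, 0, 0, 0, 2.5]]
  ]
}}

```text
clock: 33.0
tool_pos: [0.6103, -0.0135, 0.0138]
orientation: [-180.0, -0.0, -6.4]
force: [-4.2, 0.5, 5.4]
opening: 0.034
gripper_force: 30.0
```

Contact is made. I release, rise and back off to look at everything.

Call:
{"method": "step_arm", "body": {
  "moves": [
    [[0, 0, 0, 0, 5.2], [0, 0, 0, 0, 5.2], [0, 0, 0, 0, 5.2], [0, 0, 0, 0, 5.2], [0, 0, 1, 0, 5.2], [0, 0, 4, 0, 5.2], [0, 0, 4, 0, 5.2], [0, 0, 4, 0, 6], [0, 0, 4, 0, 6], [0, 0, 4, 0, 6]]
  ]
}}

```text
clock: 34.0
tool_pos: [0.61, -0.0137, 0.2259]
orientation: [-180.0, -0.1, -6.4]
force: [1.8, 1.4, 0.3]
opening: 0.0596
gripper_force: 0.0
```

Call:
{"method": "step_arm", "body": {
  "moves": [
    [[-3, 0, 2, 0, 6], [-3, 0, 2, 0, 6], [-3, 0, 0, 0, 6], [-3, 0, 0, 0, 6], [0, 0, 0, 0, 6], [0, 0, 0, 0, 6], [0, 0, 0, 0, 6]]
  ]
}}

```text
clock: 34.7
tool_pos: [0.4908, -0.0135, 0.2637]
orientation: [-180.0, -0.1, -6.4]
force: [0.4, 0.1, -0.0]
opening: 0.0599
gripper_force: 0.0
```

```bash
python3 - <<'E'
from h import *
for h,g in((.066,(.603,-.281)),(.050,(.621,-.213)),(.048,(.640,.188)),(.044,(.583,.2575)),(.040,(.6095,-.014))):
    look(h,g=np.array(g),rad=.06 if h==.04 else .04, f='w12.png' if h==.04 else None)
E
```

```text
clock 34.7 tcp [ 0.4908 -0.0135  0.2637] [-1.7999e+02 -5.0000e-02 -6.4000e+00] n 158
mean [ 0.6024 -0.281   0.0646] rect [ 602.4 -281.1] [15.6 14.2] 83.1 go cm [ 11.16 -26.76]
clock 34.75 tcp [ 0.4909 -0.0135  0.2633] [ 1.80e+02 -1.00e-02 -6.41e+00] n 81
mean [ 0.6205 -0.2134  0.0486] rect [ 620.5 -213.6] [11.7 10.4] 69.1 go cm [ 12.96 -20.01]
clock 34.8 tcp [ 0.4908 -0.0136  0.263 ] [ 1.7998e+02  2.0000e-02 -6.4200e+00] n 247
mean [0.64   0.1865 0.0466] rect [640.1 186.9] [20.6 20.4] 47.3 go cm [14.92 20.05]
clock 34.85 tcp [ 0.4908 -0.0136  0.2629] [ 1.7998e+02  4.0000e-02 -6.4200e+00] n 141
mean [0.5827 0.2554 0.0426] rect [582.7 255.2] [16.9 15.3] 83.4 go cm [ 9.19 26.88]
clock 34.9 tcp [ 0.4907 -0.0136  0.2628] [ 1.7997e+02  5.0000e-02 -6.4200e+00] n 1713
mean [ 0.6108 -0.0146  0.0386] rect [609.7 -14.2] [33.7 78.8] 83.7 go cm [11.89 -0.06]
```

View pics/w12.png

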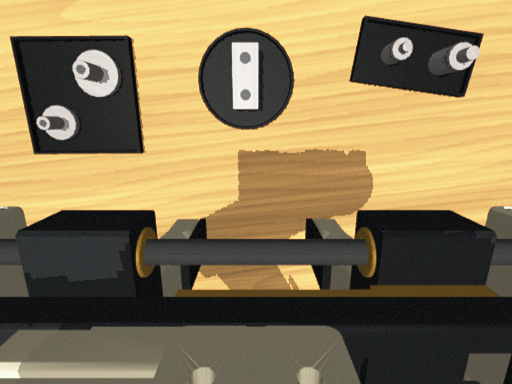

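All five pieces stand in their trays, clear of the rims: anvils at (97,73) and (58,123), block at (246,75), punches at (400,50) and (457,57).

```bash
python3 -c "
from plant import close_job; print(close_job())"
```

```text
the job is handed in; nothing more can be done
None
```

The job is handed in: both punches are in the long tray, both anvils in the square tray and the stop block in the round dish, all upright and clear of the rims in the last camera check, with the jar, screwdriver and red and pink look-alikes left alone.

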